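# Open the battery bay of a work light

### The job

The work light lies face down on the packing bench for a change of cells. Press in the black snap tab of its battery cover and, holding it in to begin with, push the released cover along the lamp's back, towards the cooling fins, until it is right out of its side rails and the cell bays are open; leave it lying flat on the lamp. Do not lift or tip the cover, and leave the other things on the bench where they are.

Things in the scene. Friction and masses are not known exactly. Their poses are not given: they have to be found in the camera images.
- lamp: LED work light lying face down, its back up; too heavy to shift. Grey case 252 x 152 mm, 46 mm high, in a rubber bezel 272 x 170 mm; one half of the back holds the battery cover, the other cooling fins. Origin: on the bench below the middle of the shut cover; x points from cover to fins, the way the cover slides off; y across, z up. Case x -66..186, y +-76 mm; back and fin tops z 46 mm.
- rail_end (a point): Fin-side end of the two rails that overlap the cover's edges, on the lamp's middle line: x 45, z 46 mm in the lamp's frame. Rails: x -60..45, inner edges y +-55.5, tops z 56 mm. An end stop (top z 54 mm) stands at x -66..-57, fins run x 62..184 mm. A folded tube stand (18 mm tube, 24 mm above the bench, out to y +-106, x 223 mm) with two side knobs goes round the fin end.
- cover: Dark grey battery cover, loose, 0.12 kg: 110 x 120 mm (x -55..55, y +-60), top face 10 mm above its underside. Origin: middle of its underside; axes as the lamp's; shut at x 0, y 0, z 46 mm of the lamp, with about 2 mm of play. A hidden tooth stops it from sliding until the tab is pressed. Slid 100 mm, its rear edge leaves the rails; further on it slides along the fins and lies there unheld.
- tab (a joint): See-saw snap tab: 0 at rest, grows as its pad is pressed down, 0.25 rad fully in (stop). Sprung: at the pad's middle about 3 N to start, 9 N fully in. From about 0.17 rad the tooth is out of its catch. It must be kept so for the first 15 mm of the slide; then the tooth is past the catch and runs in a groove.
- tab_pad (a point): Middle of the top of the tab's black ridged pad (33 mm along x, 40 wide): at x -34 mm of the cover, 16 mm above its underside at rest, about 6 mm less pressed in. At rest it slopes: its rear end (x -50 mm) stands 9.5 mm above the cover's top face, its front end (x -18 mm) 2 mm. Nearly fully in (0.22 rad) it is level, flush with the cover's top (56 mm above the bench).
- rib_face (a point): On the thumb rib, the raised cross rib of the cover right in front of the pad (cover x -16..-10, y +-22 mm, top 22 mm above the underside): a fingertip that presses the pad pushes the cover along by this rib. The point lies on its face toward the pad, at x -16 mm of the cover, 16 mm above the underside.
- cell_a: Bystander: bare battery cell standing on end beside the lamp, 18 mm thick, 65 mm high; origin under its centre.
- cell_b: Bystander: a second such cell, standing near it.
- keys: Bystander: bunch of four keys on a ring lying flat beside the lamp, about 130 mm across, 4 mm high; origin in the ring.
- driver: Bystander: screwdriver about 200 mm long lying beside the lamp; origin at its middle, on the bench.
- tape: Bystander: roll of brown packing tape lying flat, 100 mm across, 48 mm high; origin under its centre.
- mug: Bystander: white mug, 82 mm across, 95 mm high; origin under its centre.
- pack: Bystander: small paper-wrapped pack, 110 x 75 x 70 mm; origin under its centre.
Not all that is in view belongs to the job. Several things have the shape of the cover; the one meant has the colours described above.

How it is judged:
On the way, in this order (a step that is already met when the one before it is completed fails the run):
1. the snap tab is pressed in while the cover still sits on its seat (value of joint tab above 0.15 rad and x of cover in the frame of lamp below 0.012 m), for 0.05 s.
2. the cover has been pushed out of its rails (x of cover in the frame of lamp above 0.098 m), for 0.1 s.
At the end, for the whole second after the job is handed in: The cover has slid at least 98 mm from its shut place towards the fins, so that it is out of its rails and the cell bays are open, and lies still and flat (within 0.1 rad, its underside within 6 mm of the level of the lamp's back, within 50 mm of the lamp's middle line) on the lamp's back (x of cover in the frame of lamp above 0.098 m and y of cover in the frame of lamp between -0.05 and 0.05 m and z of cover in the frame of lamp between 0.042 and 0.052 m and angle between cover's own z axis and vertical below 0.1 rad and linear speed of cover below 0.01 m/s and angular speed of cover below 0.1 rad/s); the robot touches nothing.
It fails at once if the cover is lifted (its underside more than 15 mm above the lamp's back) (z of cover in the frame of lamp above 0.061 m).
It fails at once if the cover is tipped more than 0.3 rad (angle between cover's own z axis and vertical above 0.3 rad).
It fails at once if a bystander is disturbed (moved more than 30 mm) (distance of any of cell_a, cell_b, keys, driver, tape, mug, pack from where it was at the start of the episode above 0.03 m).
It also fails if it takes over 38 s, if anything falls off the work surface, if the arm or the gripper's body presses on something with over 40 N, if the wrist force passes 120 N, or if a joint passes its speed limit or range.

### The arm

A 6-joint arm with a two-finger parallel gripper is mounted at the origin on the work surface. World frame = base frame: x ahead of the robot, y to its left, z up, the work surface at z = 0. Lengths are in m, angles in rad, forces in N, time in s.
With the tool pointing down it reaches from about 0.3 to 0.75 m from the base axis. Payload 8.5 kg.
Tool frame: the origin (TCP) lies at the very end of the fingers, on their centre line; the grasp point (between the pads) lies 19 mm behind it (pinch_z is the x of the grasp point in the tool frame, in m); x points along the fingers, y is the direction in which the jaws open and shut, and the axes are right-handed (so a half turn about x gives the same grasp; the last joint's range is limited). The gripper opens to 85 mm and grips with 20 to 120 N. Pads are 22 mm wide; open, the fingers measure 114 mm over their backs; the gripper's body (76 mm by 85 mm) begins 54 mm behind the grasp point. The pads swing forward as they close: fully open they stand 13 mm farther back than shut.
Start: joints at [-1.484, 0.381, 1.297, -0, 1.464, -0.215], TCP at [0.163, -0.525, 0.231] pointing down, gripper open.
Joint ranges: [-3.11, 3.11], [-0.89, 2.33], [0.22, 2.48], [-1.42, 4.56], [0.17, 2.85], [-2.88, 2.88]. Speed limits (rad/s): [2.39, 2.39, 3.14, 3.14, 3.14, 3.14].

### API

Orientations are given as a unit quaternion [w, x, y, z].
In Python, from plant import read_state, get_image, camera_info, hand_in, look_for, cut_out, pinch_z gives the robot as it stands.
- The arm moves only by the shell command python3 -m jog 'ROWS'. ROWS is JSON, a list of rows, each a list of 7 numbers: the gripper's target within -1 to 1 (shut at 1, half-way at 0, fully open at -1), then the shift along the world's x, y, z in m, then the turn, a rotation vector about the world's x, y, z in rad. A call has 1 to 20 rows; each row shifts and turns the commanded pose from where the row before left it; what a row does not reach is not made up. A row lasts 1/8 s, in which the tool goes at most 62.5 mm and 10.7 degrees, less where a joint would pass 70% of its speed; a pose out of reach is approached as far as the arm can. A call with a gripper value outside its range is refused whole. The fingers move at their own pace and stop on an object; the grip force is fixed at half the most. Time passes only in rows, so rows that do not move let the fingers close. It gives the time, the measured TCP pose, the force and the opening at its end, in the units of the state.
- read_state(): the state, without advancing time (a new reading comes with each control period).
- get_image(name): name is "scene" or "side" or "wrist"; returns (picture, depth): 420x560x3 uint8, red, green, blue; 420x560 float32, m along the optical axis (not along the pixel's ray), 0 where there is no reading.
- camera_info(name): a dict with "fov_y" (degrees; the focal length in pixels is half the picture's height over the tangent of half this angle, whatever the lens; pixels are square), "cx", "cy" (the principal point, pixels), "origin" and "rotation" of the camera in the world; the wrist camera has in their place "hand_eye" (4x4, takes a point from camera to tool coordinates, whose origin is the TCP and whose axes are the tool frame's). Camera axes: x right, y down, z forward; pixel columns grow to the right and rows downward; lengths in m; the calibration is good to about 2 mm. A picture is of the moment at which its call begins: read the wrist's pose just before it. camera_info takes no time and is no camera call.
- hand_in(): hands the job in, once; it reports no verdict.
Trained networks look in the newest picture that a camera, given by its name, has taken for a name from the list of things; names that differ only in an ending like _2 or _b are one class to them, and where a whole thing is asked for, a point or a joint stands for the part that bears it (a point fixed in the world has none). Each returns a list of dicts, best first, with "conf" (0 to 1); they miss things now and then, are a little off and sometimes report something else, mostly with a low value. They report only what shows in the picture. A call takes as long as a camera call. They do not tell look-alikes from the thing itself.
- look_for(camera, label): "uv" ([column, row] in pixels, amid what is visible of it).
- cut_out(camera, label): "region" (420x560 bool, what is visible of it) and "uv" ([column, row] in pixels, amid what is visible of it).
The state is a dict: "time": time; "joint_positions": joint angles; "dq": joint speeds; "effort": joint torques, N m; "position": TCP position; "tcp_rot": TCP orientation; "contact_force": force on the tool from outside, world axes, zero at the start; "ft_torque": the same for the moment, N m; "width": finger opening in m.
Only numpy, scipy, OpenCV 4.12 (cv2) and the standard library are available. Lean on these libraries where they do the work, as an engineer would, in place of code of your own. Each camera call takes 0.05 s, during which the arm holds its last target.

## Working session

There is one attempt and no reset: what is moved stays moved. The work goes in short steps, Python scripts to look and compute and a shell command to move; the robot and the scene stay as the last step left them, time stands still between calls to the robot, and variables do not carry over. Pictures are saved under pics/ and viewed, and the job is handed in when it is done.

```bash
mkdir -p pics; ls; python3 - <<'E'
from plant import *
import cv2,numpy as np
print(read_state())
for n in ("scene","side","wrist"):
    im,d=get_image(n); cv2.imwrite(f"pics/{n}0.png",im[:,:,::-1]); np.save(f"{n}0.npy",d); print(n,camera_info(n))
print(pinch_z)
E
```

```text
pics
{'time': 0.0, 'joint_positions': array([-1.48431466e+00,  3.81184194e-01,  1.29827367e+00,  3.68858055e-05,
        1.46357859e+00, -2.15282694e-01]), 'dq': array([-0.00128765,  0.00031462, -0.00041363, -0.00116467, -0.00040795,
       -0.00169968]), 'effort': array([ 4.61521176e-04, -4.48461020e+01, -2.31276888e+01, -1.65585288e-04,
        4.68606624e-03,  1.05322215e-05]), 'position': array([ 0.16345316, -0.5248444 ,  0.23071376]), 'tcp_rot': array([ 0.10577548,  0.69911906,  0.10679262, -0.69902748]), 'contact_force': array([-0.18667922,  0.71069718,  0.3075952 ]), 'ft_torque': array([ 0.0324874 , -0.01630338,  0.03311109]), 'width': 0.08539382704834285}
scene {'fov_y': 49.70610821121371, 'cx': 280.36570051923974, 'cy': 201.1127377148715, 'origin': array([ 1.25126466, -0.17147648,  1.06396768]), 'rotation': array([-0.25231219,  0.74326396,  0.58748922, -0.19685951])}
side {'fov_y': 55.66427829628327, 'cx': 274.90042963310736, 'cy': 209.33031231461288, 'origin': array([0.45595915, 0.77883021, 0.86062176]), 'rotation': array([ 0.01411303, -0.04539482,  0.9244507 , -0.37832663])}
wrist {'fov_y': 65.03592028922169, 'cx': 283.5193730175896, 'cy': 214.39348873085336, 'hand_eye': array([[-2.23375354e-05, -2.81643615e-01,  9.59519084e-01,
        -1.43441290e-01],
       [ 9.99999501e-01, -9.64451325e-04, -2.59811439e-04,
        -9.68515333e-04],
       [ 9.98583685e-04,  9.59518600e-01,  2.81643496e-01,
        -7.07354503e-02],
       [ 0.00000000e+00,  0.00000000e+00,  0.00000000e+00,
         1.00000000e+00]])}
-0.0187
```

View pics/scene0.png

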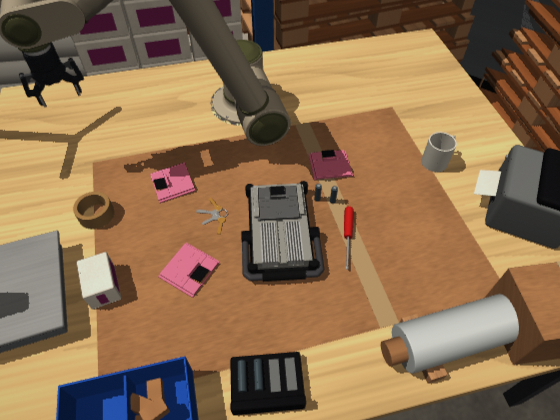

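View pics/side0.png

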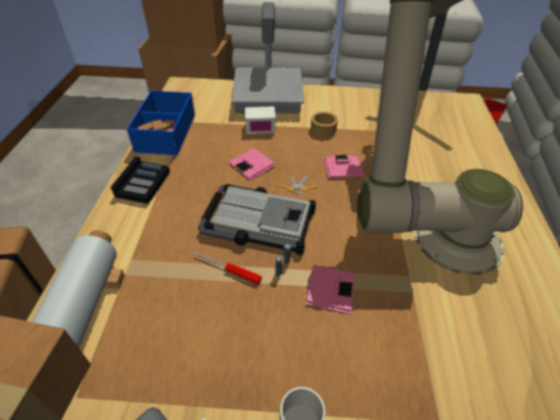

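View pics/wrist0.png

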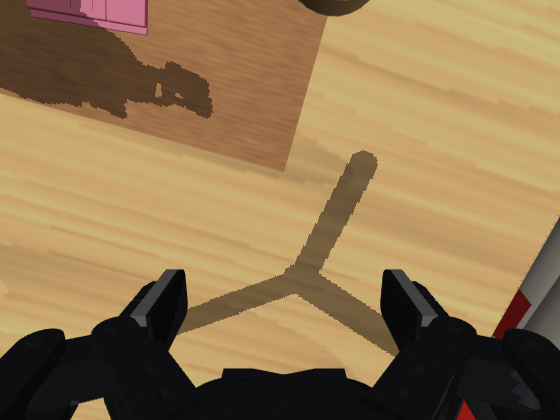

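The scene view shows the lamp around (281,230), with the dark grey cover and its black tab at about (278,190) and the fins towards the camera, roughly world +x. Pink look-alikes lie around it. Next I'll measure coarsely.

```bash
cat > h.py <<'E'
import numpy as np,cv2
from plant import *
from scipy.spatial.transform import Rotation as R
def rq(q): return R.from_quat([q[1],q[2],q[3],q[0]])
def snap(name,fn=None):
    s=read_state(); im,d=get_image(name); c=camera_info(name)
    f=210/np.tan(np.radians(c['fov_y']/2))
    if 'hand_eye' in c:
        T=np.eye(4);T[:3,:3]=rq(s['tcp_rot']).as_matrix();T[:3,3]=s['position'];T=T@c['hand_eye']
    else:
        T=np.eye(4);r=c['rotation'];T[:3,:3]=rq(r).as_matrix();T[:3,3]=c['origin']
    v,u=np.mgrid[:420,:560]
    P=np.stack([(u-c['cx'])/f*d,(v-c['cy'])/f*d,d],-1)
    W=P@T[:3,:3].T+T[:3,3]; W[d<=0]=np.nan
    if fn: cv2.imwrite('pics/'+fn,im[:,:,::-1])
    return im,W,T,f,c
def proj(p,T,f,c):
    q=(np.asarray(p)-T[:3,3])@T[:3,:3]
    return q[...,:2]/q[...,2:]*f+[c['cx'],c['cy']]
E
python3 - <<'E'
from h import *
for n in ("scene","side"):
    im,W,T,f,c=snap(n)
    for l in ("lamp","cover","tab","tab_pad","rib_face","cell_a","keys","driver"):
        for r in cut_out(n,l)[:3]:
            p=W[r['region']]; print(n,l,round(r['conf'],2),np.round(r['uv']),r['region'].sum(),np.nanmedian(p,0).round(3),np.nanmin(p,0).round(3),np.nanmax(p,0).round(3))
E
```

```text
scene lamp 0.76 [285. 249.] 5139 [ 0.637 -0.023  0.039] [ 0.409 -0.132 -0.005] [0.739 0.1   0.059]
scene cover 0.89 [331. 162.] 1007 [0.369 0.202 0.012] [ 0.295  0.14  -0.006] [0.426 0.267 0.026]
scene cover 0.86 [190. 270.] 1733 [ 0.634 -0.268  0.012] [ 0.554 -0.346 -0.004] [ 0.708 -0.189  0.027]
scene cover 0.71 [278. 201.] 1314 [0.51  0.004 0.055] [ 0.443 -0.059  0.04 ] [0.569 0.067 0.071]
scene tab 0.53 [161. 187.] 117 [ 0.328 -0.317  0.015] [ 0.305 -0.335  0.008] [ 0.349 -0.3    0.023]
scene tab 0.46 [200. 274.] 160 [ 0.657 -0.243  0.016] [ 0.636 -0.264 -0.002] [ 0.677 -0.223  0.023]
scene tab 0.44 [326. 156.] 87 [0.326 0.207 0.016] [0.313 0.188 0.01 ] [0.345 0.228 0.022]
scene tab_pad 0.66 [199. 271.] 171 [ 0.656 -0.242  0.016] [ 0.634 -0.264 -0.002] [ 0.678 -0.22   0.023]
scene tab_pad 0.42 [328. 155.] 67 [0.325 0.207 0.016] [0.313 0.189 0.012] [0.336 0.226 0.022]
scene rib_face 0.94 [188. 269.] 1796 [ 0.635 -0.267  0.012] [ 0.549 -0.344 -0.004] [ 0.708 -0.189  0.027]
scene rib_face 0.76 [172. 184.] 1166 [ 0.329 -0.283  0.012] [ 0.243 -0.345 -0.006] [ 0.39  -0.221  0.025]
scen
[... 1716 characters left out ...]
 [ 0.383 -0.219  0.027]
side rib_face 0.88 [284. 214.] 1098 [0.504 0.012 0.056] [ 0.445 -0.056  0.042] [0.565 0.068 0.07 ]
side rib_face 0.77 [250. 161.] 772 [ 0.626 -0.257  0.013] [ 0.554 -0.338 -0.003] [ 0.704 -0.186  0.028]
side cell_a 0.64 [288. 252.] 92 [0.48  0.136 0.043] [0.472 0.125 0.   ] [0.487 0.139 0.067]
side cell_a 0.6 [278. 263.] 141 [0.498 0.176 0.04 ] [ 0.488  0.137 -0.002] [0.507 0.18  0.067]
side keys 0.67 [299. 184.] 202 [ 0.456 -0.173  0.002] [ 0.41  -0.225 -0.004] [ 0.499 -0.146  0.008]
side keys 0.38 [294. 216.] 126 [0.472 0.013 0.062] [ 0.453 -0.012  0.056] [0.488 0.033 0.07 ]
side driver 0.72 [240. 274.] 335 [0.586 0.194 0.023] [0.542 0.169 0.007] [0.64  0.216 0.029]
```

```bash
python3 - <<'E'
from h import *
s=read_state(); print(rq(s['tcp_rot']).as_matrix().round(3), s['time'])
im,W,T,f,c=snap("side")
r=[r for r in cut_out("side","cover") if abs(np.nanmedian(W[r['region']][:,1]))<.05][0]
p=W[r['region']]; p=p[(p[:,2]>.05)]
for k in ("side",):
    b=cv2.minAreaRect(p[:,:2].astype(np.float32)*1000); print(b)
E
```

```text
[[ 0.     0.297 -0.955]
 [-0.    -0.955 -0.297]
 [-1.     0.    -0.   ]] 1.05
((504.96795654296875, 3.601776123046875), (119.96696472167969, 110.61500549316406), 80.52237701416016)
```

```bash
python3 -m jog '[[1,0.023,0.045,0,0,0,-0.039],[1,0.023,0.045,0,0,0,-0.039],[1,0.023,0.045,0,0,0,-0.039],[1,0.023,0.045,0,0,0,-0.039],[1,0.023,0.045,0,0,0,-0.039],[1,0.023,0.045,0,0,0,-0.039],[1,0.023,0.045,0,0,0,-0.039],[1,0.023,0.045,0,0,0,-0.039],[1,0.023,0.045,0,0,0,-0.039],[1,0.023,0.045,0,0,0,-0.039],[1,0.023,0.045,0,0,0,-0.039],[1,0.023,0.045,-0.01,0,0,-0.039],[1,0,0,0,0,0,0]]'
python3 - <<'E'
from h import *
s=read_state(); print(rq(s['tcp_rot']).as_matrix().round(3), s['position'],s['time'],s['width'])
im,W,T,f,c=snap("wrist","w1.png"); np.save("w1.npy",W)
for l in ("cover","tab_pad","lamp"):
    for r in cut_out("wrist",l)[:3]:
        p=W[r['region']]; print(l,round(r['conf'],2),np.round(r['uv']),r['region'].sum(),np.nanmedian(p,0).round(4),np.nanmin(p,0).round(3),np.nanmax(p,0).round(3))
        q=p[p[:,2]>.05]
        if len(q)>20 : print(cv2.minAreaRect(q[:,:2].astype(np.float32)*1000))
E
```

```text
time: 2.78
position: [0.4399, 0.0173, 0.2207]
tcp_rot: [0.057, -0.704, 0.057, 0.705]
contact_force: [0.7, -1.3, -1.0]
width: -0.0001
[[-0.001 -0.161 -0.987]
 [ 0.001 -0.987  0.161]
 [-1.    -0.     0.001]] [0.43985331 0.01733385 0.22071436] 2.775 -8.468085627215454e-05
cover 0.93 [287. 120.] 15482 [0.5064 0.0039 0.057 ] [ 0.439 -0.063  0.025] [0.566 0.069 0.071]
((501.8684387207031, 4.160545349121094), (120.00875091552734, 109.34966278076172), 80.68350982666016)
cover 0.92 [531. 249.] 4913 [ 0.3232 -0.252   0.0152] [ 0.249 -0.29   0.004] [ 0.378 -0.218  0.019]
cover 0.8 [545.   9.] 855 [ 0.5652 -0.2528  0.0105] [ 0.546 -0.275  0.   ] [ 0.579 -0.229  0.018]
tab_pad 0.71 [146. 304.] 816 [0.3239 0.2075 0.0182] [0.297 0.186 0.001] [0.341 0.23  0.024]
lamp 0.65 [286.  43.] 21566 [ 0.5676 -0.0045  0.0466] [ 0.393 -0.129  0.   ] [0.622 0.12  0.063]
((518.0316772460938, 1.72711181640625), (138.7366485595703, 164.80374145507812), 80.77320861816406)
```

View pics/w1.png

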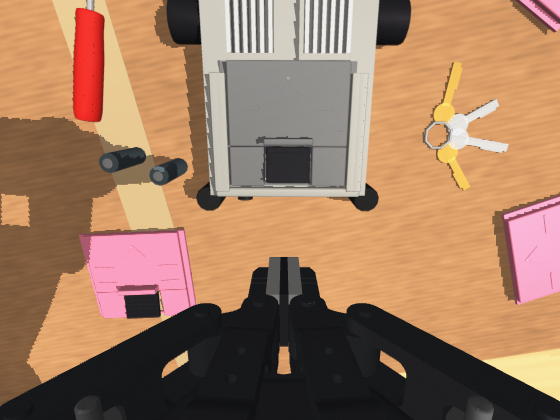

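The wrist view shows the grey cover at (290,120), the black pad at (288,164), and the rib just in front at (288,142). The tool is aligned with the lamp. Now I'll locate the pad and rib more precisely.

```bash
python3 - <<'E'
import numpy as np,cv2
W=np.load("w1.npy"); im=cv2.imread("pics/w1.png").astype(int)
a=np.radians(-9.25); ex=np.array([np.cos(a),np.sin(a)]); ey=np.array([-ex[1],ex[0]])
o=np.array([.505,.004])
L=np.stack([(W[...,:2]-o)@ex,(W[...,:2]-o)@ey,W[...,2]],-1)
roi=np.zeros((420,560),bool); roi[60:200,205:372]=1
def st(m,n): p=L[m&roi]*1000; print(n,len(p),np.percentile(p,[2,50,98],axis=0).round(1).tolist())
blk=(im.max(-1)<45); blk[:146]=0
sub=np.zeros_like(blk); sub[140:192,255:320]=1
st(blk&sub,"pad"); 
sub2=np.zeros_like(blk); sub2[130:150,250:325]=1
st(sub2&(L[...,2]>.0645),"rib top")
for v in range(62,200,5): print(v,(L[v,288]*1000).round(1),(L[v,240]*1000).round(1),im[v,288],im[v,240])
E
```

```text
pad 145 [[-51.9, -20.1, 55.6], [-26.2, 11.0, 60.4], [-21.2, 19.2, 66.2]]
rib top 385 [[-19.4, -21.0, 65.1], [-15.9, -0.7, 68.6], [-13.3, 20.5, 70.1]]
62 [49.5 -0.7 57.1] [49.7 40.5 56. ] [141 145 147] [139 141 142]
67 [45.4 -0.7 57.7] [45.6 40.5 57. ] [141 144 145] [139 141 143]
72 [41.6 -0.7 56.6] [41.6 40.7 57. ] [141 144 146] [138 141 143]
77 [37.5 -0.7 57.4] [37.4 40.6 58.9] [155 157 159] [138 140 142]
82 [33.6 -0.7 56.6] [33.6 41.  56.7] [140 143 145] [138 140 142]
87 [29.5 -0.7 56.9] [29.5 41.1 57.6] [139 143 144] [139 141 143]
92 [25.4 -0.7 57. ] [25.4 41.3 56.9] [139 143 144] [137 139 141]
97 [21.3 -0.8 56.6] [21.2 41.3 58. ] [139 142 144] [137 139 141]
102 [17.  -0.7 58.3] [17.1 41.6 56.9] [138 142 143] [137 139 141]
107 [12.9 -0.8 56.2] [12.9 41.7 57.8] [138 141 143] [136 138 140]
112 [ 8.6 -0.8 57.8] [ 8.7 41.8 58. ] [138 142 144] [136 138 140]
117 [ 4.4 -0.8 56.5] [ 4.4 42.  58.3] [138 140 143] [136 138 140]
122 [ 0.1 -0.8 56.9] [ 0.1 42.2 57.7] [139 141 143] [135 138 139]
127 [-4.3 -0.8 56.6] [-4.2 42.4 57.3] [139 142 144] [135 137 139]
132 [-8.6 -0.8 57.8] [-8.6 42.6 57
[... 231 characters left out ...]
[122 124 126]
152 [-26.1  -0.8  61.4] [-26.4  43.2  57.6] [43 40 40] [134 136 139]
157 [-30.6  -0.8  61. ] [-31.   43.4  57.3] [46 43 45] [133 135 138]
162 [-35.   -0.8  62.3] [-35.6  43.6  57.7] [46 43 45] [133 135 138]
167 [-39.1  -0.8  65.2] [-40.1  43.7  58.3] [48 44 46] [132 135 138]
172 [-43.7  -0.8  64.9] [-45.  44.  57.] [47 43 45] [131 134 137]
177 [-48.5  -0.8  64.1] [-49.7  44.2  56.7] [46 43 46] [131 134 136]
182 [-52.8  -0.8  65.9] [-54.2  44.3  58.1] [48 47 48] [130 134 136]
187 [-60.4  -1.   51.5] [-60.1  45.1  52.9] [86 91 93] [91 97 98]
192 [-64.6  -1.   55. ] [-64.6  45.1  54.7] [188 200 205] [186 198 203]
197 [-82.1  -1.7   2.1] [-76.2  49.1  26.7] [103 155 215] [29 27 28]
```

```bash
python3 -m jog '[[1,0.0105,-0.0027,-0.035,0,0,0],[1,0.0105,-0.0027,-0.035,0,0,0],[1,0.0105,-0.0027,-0.035,0,0,0],[1,0,0,-0.03,0,0,0],[1,0,0,0,0,0,0]]'
python3 - <<'E'
from h import *
snap("wrist","w2.png"); s=read_state(); print(s['position'],s['contact_force'],s['time'])
im,W,T,f,c=snap("side","s2.png"); cv2.imwrite("pics/s2c.png",cv2.resize(im[150:280,200:350,::-1],None,fx=4,fy=4))
E
```

```text
time: 3.6
position: [0.47, 0.0058, 0.0853]
tcp_rot: [0.06, -0.703, 0.059, 0.706]
contact_force: [-0.1, -0.3, -0.1]
width: -0.0
[0.47080856 0.0058702  0.08662895] [-0.2970015   0.42218818  0.4830453 ] 3.65
```

View pics/w2.png

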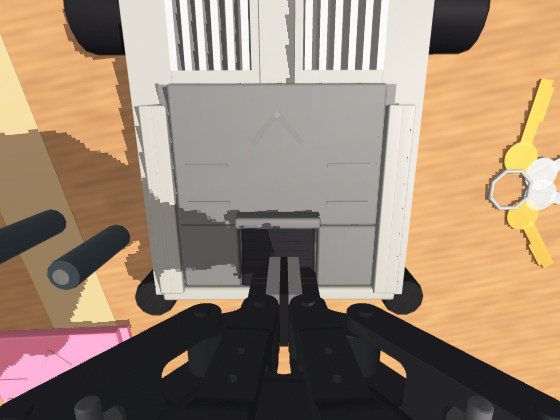

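View pics/s2c.png

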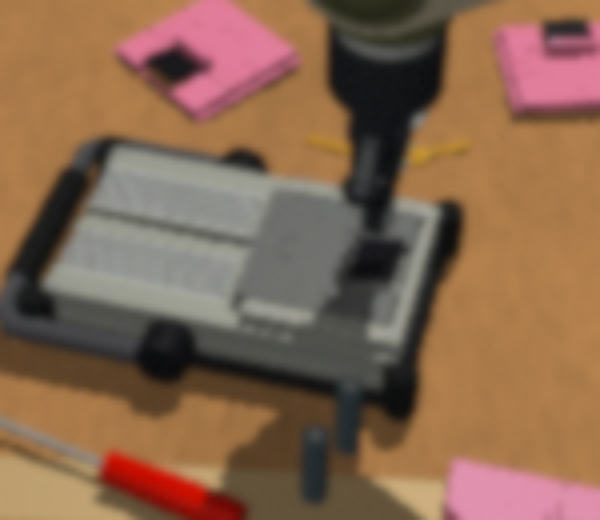

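Tip is over the pad, about 3 mm off its middle line. I'll correct that while lowering.

```bash
python3 -m jog '[[1,0.0005,0.003,-0.01,0,0,0],[1,0,0,-0.008,0,0,0],[1,0,0,-0.003,0,0,0],[1,0,0,0,0,0,0]]'; python3 -m jog '[[1,0,0,-0.003,0,0,0],[1,0,0,0,0,0,0]]'; python3 -m jog '[[1,0,0,-0.003,0,0,0],[1,0,0,0,0,0,0]]'
```

```text
time: 4.2
position: [0.4714, 0.0098, 0.0652]
tcp_rot: [0.059, -0.705, 0.059, 0.705]
contact_force: [-0.1, 0.0, 0.6]
width: 0.0002
time: 4.45
position: [0.4716, 0.0098, 0.0624]
tcp_rot: [-0.059, 0.705, -0.059, -0.705]
contact_force: [-0.7, -0.2, 3.2]
width: 0.0002
time: 4.7
position: [0.4712, 0.0099, 0.0593]
tcp_rot: [0.059, -0.704, 0.059, 0.705]
contact_force: [-1.8, 0.6, 5.3]
width: -0.0001
```

```bash
python3 -m jog '[[1,0,0,-0.002,0,0,0],[1,0,0,0,0,0,0]]'; python3 -m jog '[[1,0,0,-0.0015,0,0,0],[1,0,0,0,0,0,0]]';python3 -m jog '[[1,0,0,-0.001,0,0,0],[1,0,0,0,0,0,0]]'
```

```text
time: 4.95
position: [0.4708, 0.0099, 0.0573]
tcp_rot: [0.059, -0.704, 0.059, 0.705]
contact_force: [-4.6, 1.2, 7.3]
width: -0.0001
time: 5.2
position: [0.4705, 0.01, 0.0562]
tcp_rot: [0.059, -0.704, 0.059, 0.705]
contact_force: [-6.2, 1.2, 12.8]
width: 0.0002
time: 5.45
position: [0.4705, 0.01, 0.0557]
tcp_rot: [0.059, -0.704, 0.059, 0.705]
contact_force: [-9.5, 0.8, 19.5]
width: 0.0001
```

```bash
python3 -m jog '[[1,0.003,-0.0005,0,0,0,0],[1,0.003,-0.0005,0,0,0,0],[1,0.003,-0.0005,0,0,0,0]]'; python3 -m jog '[[1,0.003,-0.0005,0,0,0,0],[1,0.003,-0.0005,0,0,0,0]]';  python3 - <<'E'
from h import *
im,W,T,f,c=snap("side","s3.png"); cv2.imwrite("pics/s3c.png",cv2.resize(im[150:280,200:350,::-1],None,fx=4,fy=4))
snap("wrist","w3.png")
E
```

```text
time: 5.82
position: [0.4773, 0.0091, 0.0556]
tcp_rot: [0.059, -0.702, 0.058, 0.707]
contact_force: [-17.9, 3.6, 25.5]
width: -0.0003
time: 6.08
position: [0.4835, 0.0081, 0.0556]
tcp_rot: [0.059, -0.702, 0.058, 0.707]
contact_force: [-16.9, 3.9, 25.2]
width: -0.0002
```

View pics/w3.png

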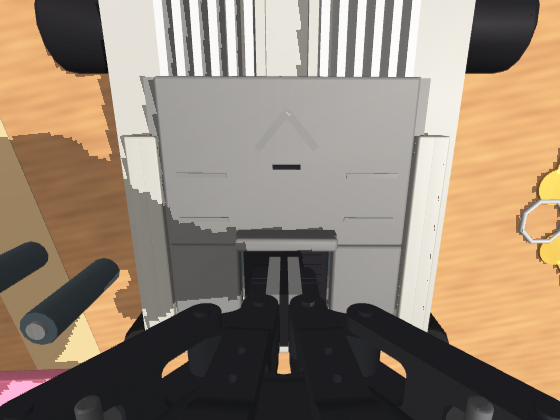

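The cover has been released and is moving: its front edge at row 77 is now well past the rail ends at row 135. I'll keep it pressed for another 12 mm or so.

```bash
python3 -m jog '[[1,0.004,-0.00065,0,0,0,0],[1,0.004,-0.00065,0,0,0,0],[1,0.004,-0.00065,0,0,0,0],[1,0.004,-0.00065,0,0,0,0]]'; python3 -m jog '[[1,0.004,-0.00065,0.001,0,0,0],[1,0.005,-0.0008,0.001,0,0,0],[1,0.005,-0.0008,0.0005,0,0,0]]';  python3 - <<'E'
from h import *
im,W,T,f,c=snap("wrist","w4.png"); print(read_state()['time'])
E
```

```text
time: 6.68
position: [0.4998, 0.0054, 0.0557]
tcp_rot: [0.059, -0.703, 0.058, 0.707]
contact_force: [-16.6, 2.5, 23.5]
width: 0.0002
time: 7.05
position: [0.5155, 0.0027, 0.0575]
tcp_rot: [0.059, -0.704, 0.059, 0.706]
contact_force: [-5.4, 0.7, 7.0]
width: -0.0001
7.1
```

View pics/w4.png

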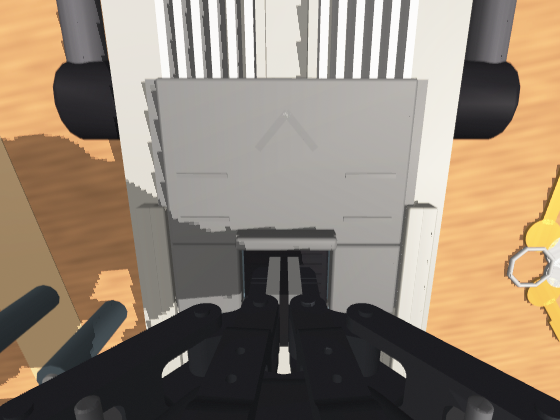

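```bash
python3 -m jog '[[1,0.007,-0.00115,0.0005,0,0,0],[1,0.007,-0.00115,0.0005,0,0,0],[1,0.007,-0.00115,0,0,0,0],[1,0.007,-0.00115,0,0,0,0],[1,0.007,-0.00115,0,0,0,0],[1,0.007,-0.00115,0,0,0,0]]'; python3 - <<'E'
from h import *
im,W,T,f,c=snap("wrist","w5.png"); print(read_state()['time'])
E
```

```text
time: 7.85
position: [0.559, -0.0046, 0.0583]
tcp_rot: [0.059, -0.705, 0.059, 0.705]
contact_force: [-2.6, 0.3, 2.5]
width: 0.0001
7.9
```

View pics/w5.png

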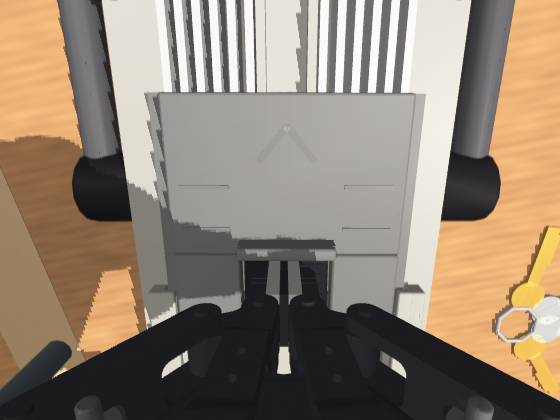

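```bash
cat > m.py <<'E'
from h import *
import sys
cam=sys.argv[1]; im,W,T,f,c=snap(cam,sys.argv[2])
a=np.radians(-9.25); ex=np.array([np.cos(a),np.sin(a)]); ey=np.array([-ex[1],ex[0]])
o=np.array([.502,.0042])
L=np.stack([(W[...,:2]-o)@ex,(W[...,:2]-o)@ey,W[...,2]],-1)
for r in cut_out(cam,"cover"):
    p=L[r['region']]*1000
    if abs(np.nanmedian(p[:,1]))>60: continue
    print(r['conf'],r['uv'],np.nanpercentile(p,[1,50,99],axis=0).round(1).tolist())
    q=p[(p[:,2]>50)&(p[:,2]<64)]; A=np.c_[q[:,:2],np.ones(len(q))]
    for _ in range(5):
        k=np.linalg.lstsq(A,q[:,2],rcond=None)[0]; g=abs(A@k-q[:,2])<2; A=A[g];q=q[g]
    print("plane",k.round(4),"rect",cv2.minAreaRect(q[:,:2].astype(np.float32)))
s=read_state();print(s['time'],s['position'],((s['position'][:2]-o)@ex).round(4),((s['position'][:2]-o)@ey).round(4),rq(s['tcp_rot']).as_matrix()[:,0].round(4))
E
python3 m.py wrist w6.png; python3 m.py side s6.png; python3 m.py scene c6.png
```

```text
0.79 [286.9, 189.0] [[39.7, -59.2, 49.9], [98.6, -0.5, 56.8], [138.5, 58.6, 68.9]]
plane [-1.00000e-04  1.00000e-04  5.68822e+01] rect ((86.84400939941406, -0.19677352905273438), (108.23483276367188, 104.86642456054688), 89.19915008544922)
8.0 [ 0.55985222 -0.0047891   0.05858484] 0.0585 0.0004 [ 3.1e-03 -6.0e-04 -1.0e+00]
0.97 [247.1, 210.9] [[32.8, -51.7, 46.9], [90.8, 17.5, 55.9], [139.9, 60.6, 67.3]]
plane [-7.40000e-03 -4.10000e-03  5.68364e+01] rect ((86.68766784667969, 1.6218223571777344), (110.08023834228516, 109.18336486816406), 89.46002197265625)
8.1 [ 0.5598343  -0.0047951   0.05886256] 0.0585 0.0004 [ 3.7e-03 -7.0e-04 -1.0e+00]
0.97 [281.1, 230.8] [[37.5, -58.1, 45.5], [96.3, -2.0, 54.5], [142.6, 56.9, 66.9]]
plane [-2.00000e-04 -1.70000e-03  5.46735e+01] rect ((89.5997543334961, 1.1165885925292969), (110.18357849121094, 109.31864166259766), 88.40377044677734)
8.2 [ 0.55954554 -0.00475538  0.05888532] 0.0582 0.0004 [ 3.1e-03 -6.0e-04 -1.0e+00]
```

The cover is level and about 86 mm along. It needs about 24 mm more.

```bash
python3 -m jog '[[1,0.006,-0.001,0,0,0,0],[1,0.006,-0.001,0,0,0,0],[1,0.005,-0.0008,0,0,0,0],[1,0.004,-0.0007,0,0,0,0],[1,0.003,-0.0005,0,0,0,0],[1,0,0,0,0,0,0]]'; python3 m.py wrist w7.png; python3 m.py side s7.png;python3 m.py scene c7.png
```

```text
time: 8.95
position: [0.5808, -0.008, 0.0587]
tcp_rot: [0.059, -0.703, 0.058, 0.706]
contact_force: [-7.1, 0.5, 12.1]
width: 0.0003
0.61 [288.9, 190.5] [[59.5, -58.8, 50.0], [119.4, -0.2, 56.8], [159.5, 58.7, 68.8]]
plane [1.00000e-04 1.00000e-04 5.68444e+01] rect ((107.90803527832031, 0.009288787841796875), (107.99494934082031, 104.95543670654297), 89.56168365478516)
9.05 [ 0.58074514 -0.00798838  0.05866113] 0.0797 0.0006 [-3.9e-03  7.0e-04 -1.0e+00]
0.69 [241.8, 211.6] [[54.0, -51.1, 45.7], [110.2, 19.1, 55.9], [162.0, 59.6, 67.1]]
plane [-2.80000e-03 -9.00000e-03  5.64454e+01] rect ((108.1585693359375, 1.462554931640625), (109.74811553955078, 109.05432891845703), 89.7265625)
9.15 [ 0.58075981 -0.00797491  0.05867966] 0.0797 0.0006 [-3.9e-03  7.0e-04 -1.0e+00]
0.8 [278.7, 235.5] [[59.2, -58.7, 45.0], [118.5, -1.9, 54.6], [163.8, 57.0, 66.7]]
plane [-5.90000e-03 -1.30000e-03  5.55992e+01] rect ((110.88357543945312, -0.28510284423828125), (108.00556945800781, 108.56538391113281), 89.42748260498047)
9.25 [ 0.58074365 -0.00799436  0.05866727] 0.0797 0.0006 [-3.9e-03  7.0e-04 -1.0e+00]
```

View pics/w7.png

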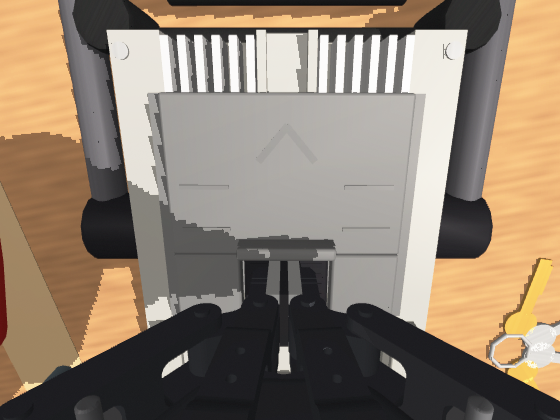

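Cover is at about 107–108 mm, flat and on the middle line. I'll back off slightly and rise.

```bash
python3 -m jog '[[1,-0.001,0.0002,0.001,0,0,0],[1,-0.001,0.0002,0.002,0,0,0],[1,-0.001,0.0002,0.005,0,0,0],[1,0,0,0.015,0,0,0],[1,0,0,0.03,0,0,0],[1,-0.02,0.003,0.05,0,0,0],[1,-0.02,0.003,0.05,0,0,0],[1,0,0,0,0,0,0],[1,0,0,0,0,0,0]]'; python3 m.py wrist w8.png; python3 m.py side s8.png;python3 m.py scene c8.png
```

```text
time: 10.38
position: [0.5392, -0.0018, 0.2111]
tcp_rot: [0.059, -0.704, 0.059, 0.705]
contact_force: [0.3, -0.7, -0.6]
width: -0.0002
0.83 [286.3, 116.1] [[51.1, -59.4, 46.6], [109.6, -0.2, 56.9], [159.6, 59.0, 68.7]]
plane [-4.00000e-04 -0.00000e+00  5.68833e+01] rect ((105.18440246582031, -0.11140060424804688), (108.03811645507812, 109.99341583251953), 89.61920166015625)
0.51 [259.5, 143.6] [[-71.8, -102.9, 1.9], [86.0, -0.6, 44.6], [204.3, 102.0, 57.7]]
plane [5.60000e-03 2.00000e-04 5.66647e+01] rect ((47.16436004638672, -0.1608123779296875), (138.3929443359375, 224.31680297851562), 89.62740325927734)
10.475 [ 0.53920438 -0.00187982  0.21009351] 0.0377 -0.0 [-2.5e-03  6.0e-04 -1.0e+00]
0.61 [243.0, 209.6] [[53.5, -66.2, 42.5], [108.4, 12.0, 55.7], [169.5, 61.7, 68.0]]
plane [-8.60000e-03 -9.30000e-03  5.70609e+01] rect ((107.974365234375, 1.5486640930175781), (109.48175048828125, 109.92134857177734), 89.27053833007812)
10.575 [ 0.53935702 -0.00187927  0.21012285] 0.0378 0.0 [-2.4e-03  5.0e-04 -1.0e+00]
0.6 [280.4, 234.2] [[55.6, -59.7, 43.6], [113.3, -0.6, 54.5], [163.7, 60.0, 66.4]]
plane [-1.41000e-02 -6.00000e-04  5.65611e+01] rect ((110.70219421386719, 1.5532913208007812), (110.4214096069336, 111.23243713378906), 0.07221920788288116)
10.675 [ 0.53943403 -0.00191725  0.21045508] 0.0379 -0.0 [-1.7e-03  4.0e-04 -1.0e+00]
```

View pics/w8.png

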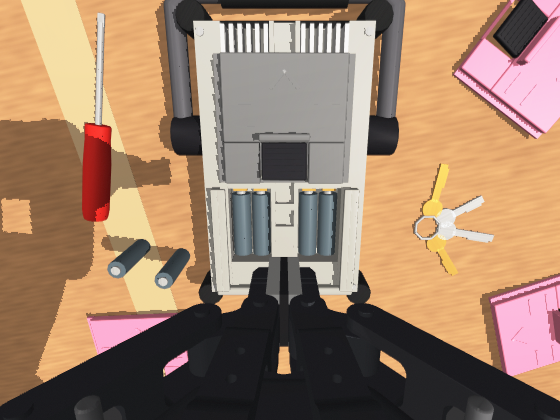

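View pics/c8.png

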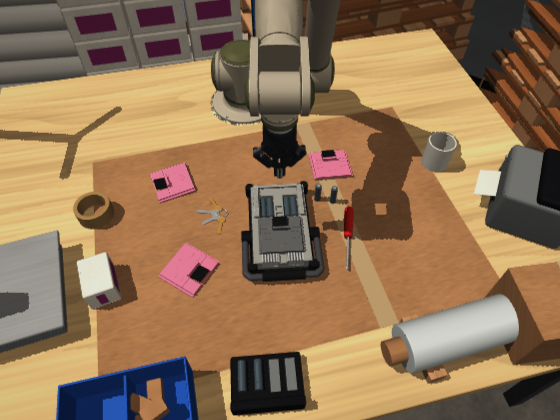

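The wrist view shows the bays open with the cells visible, and the cover's rear edge (row 182) ahead of the rail ends (row 187). All estimates of the slide are about 105 mm or more. Bystanders look unmoved and the tool is clear.

```bash
python3 -c "
from plant import *
print(hand_in())"
```

```text
the job is handed in; nothing more can be done
None
```

The battery cover is off its rails and lying flat on the lamp's fins, with the cell bays open. I handed the job in at about 10.7 s, and no verdict was reported.

**What I did:** With the gripper shut, I pressed the tab in until the tip was at 56 mm above the bench. I kept it in while pushing on the thumb rib for about 25 mm. After that I eased the downward force and slid the cover the rest of the way, then lifted the arm clear.

**Last checks:**
- **Slide:** the three cameras put the cover at 105 mm (wrist), 108 mm (side) and 111 mm (scene), against the 98 mm needed. They disagree by a few millimetres. The side camera read the shut cover about 3 mm too far forward, so I trust about 105 mm. The last wrist picture agrees, showing the rear edge 4–5 mm past the rail ends.
- **Flatness:** tilt was at most 0.015 rad, and the cover was within 2 mm of the middle line.
- **Arm and bystanders:** the arm is clear, with force readings near zero. The nearby bystanders looked unmoved in the pictures, but I did not measure them again.

The downward force rose to about 12 N at the end of the slide, more than the 2.5 N just before. I did not find out why, but the cover stayed level.

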